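Hang the cutlery bin on the louvred panel

ROBOT

A 6-joint arm with a two-finger parallel gripper is mounted at the origin on the work surface. World frame = base frame: x ahead of the robot, y to its left, z up, the work surface at z = 0. Lengths are in m, angles in rad, forces in N, time in s.
With the tool pointing down it reaches from about 0.275 to 0.75 m from the base axis. Payload 10.2 kg.
Tool frame: the origin (TCP) lies on the centre line of the jaws, within the pads' length; the fingertips stand 17 mm ahead of it and the grasp point (between the pads) lies 2 mm behind it; z points along the fingers, y is the line along which they close (so a half turn about z gives the same grasp; the last joint's range is limited). The gripper opens to 85 mm and grips with 20 to 120 N. Pads are 22 mm wide; open, the fingers measure 114 mm over their backs; the gripper's body (76 mm by 85 mm) begins 54 mm behind the grasp point. The pads swing forward as they close: fully open they stand 13 mm farther back than shut.
Start: joints at [-1.544, 0.313, 1.498, -0, 1.331, -0.223], TCP at [0.13, -0.509, 0.248] pointing down, gripper open.
Joint ranges: [-2.94, 2.94], [-0.97, 2.17], [0.19, 2.56], [-1.23, 4.37], [0.02, 3.11], [-2.88, 2.88]. Speed limits (rad/s): [2.39, 2.39, 3.01, 3.14, 3.14, 3.14].

INTERFACE

Orientations are given as a rotation vector (axis times angle).
In Python, from rig import ctrl, jaws, optics gives the robot as it stands. Calls block until the motion is done:
- ctrl.movep(position, orientation): joint-space move of the TCP to a pose.
- ctrl.move_l(position, orientation=None, rate=0.15, force_limit=None): straight line of the TCP; orientation=None keeps the orientation; rate is the mean speed in m/s. With force_limit (N) it stops when the force on the tool has changed by that much, and returns True; else False.
- ctrl.move_j(angles): joint-space move.
- jaws.gripper_to(opening, grasp_force=None): opening from 0.0 (shut) to 1.0 (fully open); grasp_force is the grip in N (None keeps the last); returns when the fingers have stopped.
- ctrl.wait(seconds).
- ctrl.inverse_kinematics(position, orientation): joint angles nearest the present ones, or None.
- ctrl.state(): the state.
- optics.read_camera(name): name is "side" or "top"; returns a dict with "image" (480x640x3 uint8, red, green, blue), "fx", "fy", "cx", "cy" (pixels), "xyz" and "attitude" of the camera in the world. Camera axes: x right, y down, z forward; pixel columns grow to the right and rows downward; lengths in m; the calibration is good to about 2 mm. A picture is of the moment at which its call begins. There is no depth.
A pose or a line that the arm cannot do raises ctrl.Unreachable and nothing moves.
- ctrl.sign_off(): hands the job in; it is judged then, once.
The state is a dict: "time_s": time; "joints": joint angles; "joint_vel": joint speeds; "tau": joint torques, N m; "tcp_pos": TCP position; "ee_rot": TCP orientation; "wrist_force": force on the tool from outside, world axes, zero at the start; "torque": the same for the moment, N m; "gripper_width": opening from 0.0 (shut) to 1.0 (fully open); "gripper_force": force on a finger pad.
Only numpy, scipy, OpenCV 4.12 (cv2) and the standard library are available. Lean on these libraries where they do the work, as an engineer would, in place of code of your own. Each camera call takes 0.05 s, during which the arm holds its last target. There are 200 camera calls.

TASK

Hang the orange cutlery bin on the middle of the louvred panel's top rail: lift it over the rail, lower its rear lip onto it without letting it fall, and press it down, firmly but without forcing it, until the sprung keeper has snapped in and the lip sits fully home with the green pin pushed in. Let go and leave it hanging square and upright. Keep the bin upright on the way, and leave the two juice cups standing where they are.

Things in the scene. Friction and masses are not known exactly. Their poses are not given: they have to be found in the camera images.
- stand: Dark steel stand fixed to the counter, carrying a bright louvred panel whose top edge is the rail. Origin on the counter below the middle of the panel; x points from the panel's front (where the bin hangs) to its back, y along the rail, z up. Plate x -2 to +2 mm, y +-102, reaching 90 down from the rail. Posts at y +-108, x +2 to +14, up to z 148. Foot 8 high, x -10 to +120, y +-125.
- rail_mean (a point): Point on the stand at x 0, y 0, z 163 mm: the MEAN height of the rail, not the true one. The panel is clamped at a height that differs every time and is not reported: the rail lies anywhere from 150 to 176 mm above the counter, so the lip's home height must be felt. Nothing stands above the rail but the green pin.
- keeper (a joint): Brass sprung bar on the panel's back, 13 mm below the rail, 8 mm thick, 48 long, centred at stand y 0, standing out to stand x +8.5. Value 0 = fully out, grows to 0.0065 m as it is pushed towards the plate (6.4 N, plus 1.6 N per mm). The hook's crest pushes it in by 2 to 3 mm on passing, then it springs out again above the crest.
- seat_pin (a joint): Small green spring pin in the top edge of the rail, at its middle. 0 = standing 4 mm proud of the rail (empty); about 0.004 m = pushed flush, as when the lip is fully home. Weak spring, about 1 N. It tells nothing of the rail's height.
- bin: Orange open bin of paper-wrapped cutlery, 110 (x) by 110 (y) mm, sides 60 high, back wall 92 high, 0.25 to 0.39 kg. Origin at the centre of its underside, z up; +x points to its back, where the lip is. Outer face of the back wall at x +55. Pitching forward on the rail is stopped by the panel.
- bin_handle (a point): Grasp point on the bin's black upright handle tab, at bin x +28, y 0, z +106. The tab is 14 mm thick in y, 46 long in x (x +5 to +51), its top at z 122, free on both sides above z 70: grasp it from above, closing along the bin's y, firmly (80 N or more holds while pressing).
- bin_lip (a point): Middle of the underside of the lip's bridge (the slot's roof), at bin x +57, y 0, z +92. The bridge is 80 wide in y, x +52 to +70, 4 thick. When home it rests on the rail: stand x about 0, y 0. The bin's weight only rests it on the keeper, 9 mm short; pressed on, it resists with up to 18 N, most at 5 mm short, then gives way and meets the hard stop at home, where it stays. Press with 25 N at most.
- bin_hook (a point): Lower edge of the lip's hook plate, at bin x +68, y 0, z +62. Between it and the back wall is a slot open below: about 13 mm wide at the mouth, narrowing to 9 at a crest near z 74, then 13 again above. The 4 mm plate goes into this slot.
- cup_a: Lidded juice cup, 78 mm wide, 96 high (straw to about 160). Origin at its foot's centre. Leave alone.
- cup_b: The same kind of cup. Leave alone.
Mind the look-alikes: they are no part of the job. Of the things that look like the bin, the largest one is meant.

How it is judged:
By the outcome, as a careful person would: the job done as asked, in the order asked, and still so for the second after the job is handed in, with the robot touching nothing.
It also fails if it takes over 58 s, if anything falls off the work surface, if the arm or the gripper's body presses on something with over 40 N, if the wrist force passes 120 N, or if a joint passes its speed limit or range.

## Working session

There is one attempt and no reset: what is moved stays moved. The work goes in short steps, each a Python script; the robot and the scene stay as the last script left them, time stands still between calls to the robot, and variables do not carry over. Pictures are saved under pics/ and viewed, at most 10 in all, crops included, and the job is handed in when it is done.

```bash
mkdir -p pics; ls; python3 - <<'E'
from rig import ctrl,jaws,optics
import cv2
for n in("side","top"):
    d=optics.read_camera(n); cv2.imwrite(f"pics/{n}0.png",d["image"][:,:,::-1])
    print(n,{k:v for k,v in d.items() if k!="image"})
print(ctrl.state())
E
```

```text
pics
side {'fx': 535.0638604183541, 'fy': 535.0638604183541, 'cx': 329.26333068427874, 'cy': 229.48467860019852, 'xyz': array([0.17489102, 0.57007362, 0.83001523]), 'attitude': array([-0.78396565,  2.62042201, -1.01705776])}
top {'fx': 568.2338977578556, 'fy': 568.2338977578556, 'cx': 330.28376174129926, 'cy': 246.40829785476905, 'xyz': array([0.42729667, 0.06414346, 1.13187184]), 'attitude': array([-2.14759835,  2.18953404, -0.15920957])}
{'time_s': 0.1, 'joints': array([-1.54438247e+00,  3.13394302e-01,  1.49836966e+00, -3.89976408e-06,
        1.33096934e+00, -2.23396717e-01]), 'joint_vel': array([-1.73167479e-04, -5.28186903e-05, -1.73005554e-03,  5.98119236e-04,
        4.15005193e-04,  2.01870697e-03]), 'tau': array([ 1.52441182e-03, -4.12902260e+01, -2.60141623e+01, -2.15539794e-04,
        3.10913601e-03,  2.32430352e-05]), 'tcp_pos': array([ 0.1297741 , -0.50849451,  0.24778894]), 'ee_rot': array([-3.11599115e+00, -3.91241980e-01, -1.70202104e-04]), 'wrist_force': array([ 0.5000389 , -0.34843564,  0.21268324]), 'torque': array([-0.01411852, -0.04509049, -0.00638723]), 'gripper_force': 0.0, 'gripper_width': 0.9970278602990996}
```

View pics/side0.png

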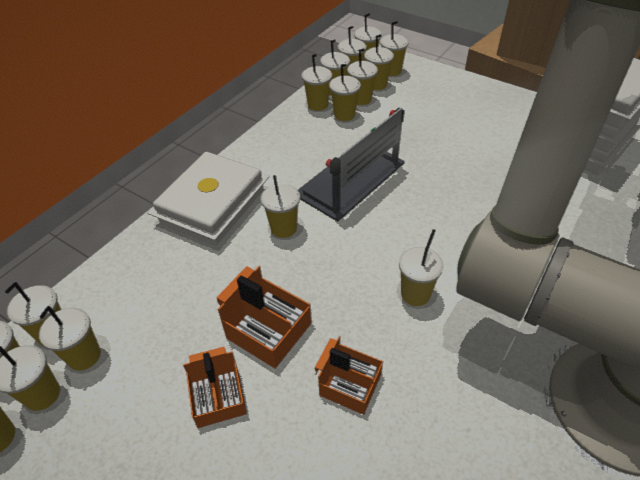

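View pics/top0.png

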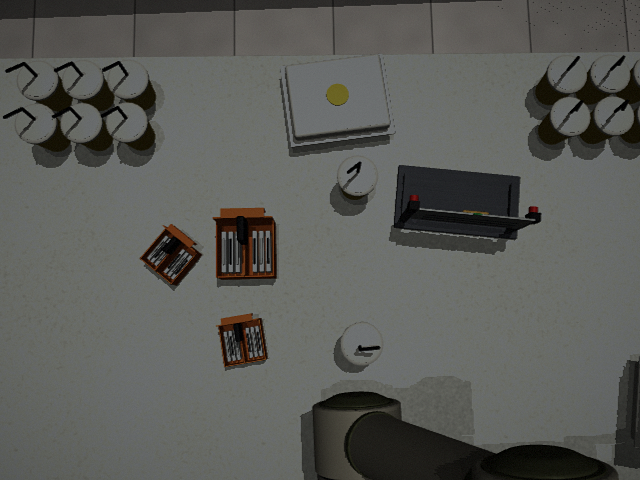

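The bin candidates are at top (247,245), (171,255) and (243,340). In the side view they are at (265,315), (215,385) and (350,375). The one at top (247,245) is clearly the largest, so it fits. Its lip points up in the image, towards world +x, as does the stand's back. I'll confirm this in enlarged crops.

```bash
python3 - <<'E'
import cv2,numpy as np
t=cv2.imread("pics/top0.png");s=cv2.imread("pics/side0.png")
t=cv2.convertScaleAbs(t,alpha=2)
def c(i,x,y,w,h):return cv2.resize(i[y:y+h,x:x+w],(400,300),interpolation=cv2.INTER_CUBIC)
# all crops 100x75 (x4) or 160x120 (x2.5)
cv2.imwrite("pics/c1.png",np.vstack([np.hstack([c(t,200,205,112,84),c(t,390,160,160,120)]),np.hstack([c(s,205,260,128,96),c(s,290,100,160,120)])]))
E
```

```text
(no output)
```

View pics/c1.png

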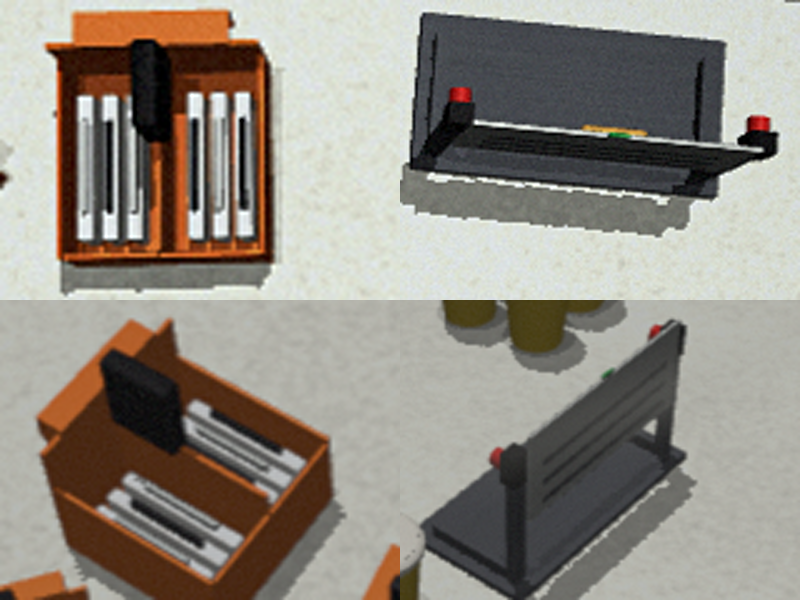

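```bash
cat >fit.py <<'E'
import numpy as np
from scipy.spatial.transform import Rotation as R
from scipy.optimize import least_squares
from rig import optics
def cam(n):
    d=optics.read_camera(n); return d
def proj(d,P):
    p=(P-d["xyz"])@R.from_rotvec(d["attitude"]).as_matrix()
    return np.c_[d["cx"]+d["fx"]*p[:,0]/p[:,2],d["cy"]+d["fy"]*p[:,1]/p[:,2]]
def world(P,x,y,yaw): return R.from_euler("z",yaw).apply(P)+[x,y,0]
E
python3 - <<'E'
from fit import *
T,S=cam("top"),cam("side")
def px(l,o,s): return np.array(l)/s+o
bT=px([(73,12),(229,10),(57,261),(271,261)],(200,205),400/112)
bTm=np.array([(70,40,96),(70,-40,96),(-55,55,60),(-55,-55,60)])/1e3
bS=px([(127,20),(38,115),(330,137),(213,279),(103,53),(181,96)],(205,260),3.125)
bSm=np.array([(70,-40,96),(70,40,96),(-55,-55,60),(-55,55,60),(51,0,122),(5,0,122)])/1e3
def f(p): return np.r_[proj(T,world(bTm,*p))-bT,proj(S,world(bSm,*p))-bS].ravel()
r=least_squares(f,[.43,.2,0]);print(r.x,r.fun.reshape(-1,2).round(1).tolist())
sT=px([(23,13),(325,42),(12,168),(315,198),(220,134)],(390,160),2.5)
sTm=np.array([(120,125,8),(120,-125,8),(-10,125,4),(-10,-125,4),(0,0,2)])/1e3
sS=px([(27,226),(120,298),(285,155),(207,75),(127,152),(280,22)],(290,100),2.5)
sSm=np.array([(120,125,4),(-10,125,4),(-10,-125,4),(0,0,2),(-2,102,0),(-2,-102,0)])/1e3
def g(p):
    a,b=sTm.copy(),sSm.copy(); a[4,2]+=p[3]; b[3:,2]+=p[3]
    return np.r_[proj(T,world(a,*p[:3]))-sT,proj(S,world(b,*p[:3]))-sS].ravel()
r=least_squares(g,[.43,-.15,0,.163]);print(r.x,r.fun.reshape(-1,2).round(1).tolist())
E
```

```text
[0.56019504 0.20138299 0.01302548] [[-1.4, 0.0], [-1.6, -0.7], [-1.0, -0.4], [-2.3, -2.3], [2.2, -0.8], [0.7, 0.3], [1.5, -1.0], [0.9, 1.0], [1.8, -0.6], [-1.4, -2.4]]
[ 0.59987729 -0.21797023 -0.11571383  0.15589045] [[0.1, -1.6], [1.1, -1.1], [-1.0, -0.5], [1.0, -0.4], [-1.0, 0.6], [-6.4, 2.6], [1.1, 0.5], [2.2, -1.1], [1.3, 1.6], [2.6, -3.3], [1.4, 1.4]]
```

```bash
cat >>fit.py <<'E'
from rig import ctrl,jaws
def down(yaw): return (R.from_euler("z",yaw)*R.from_euler("x",np.pi)).as_rotvec()
def st(m=""):
    s=ctrl.state();print(m,round(s["time_s"],2),s["tcp_pos"].round(4),s["wrist_force"].round(1),s["torque"].round(2),round(s["gripper_width"],3),round(s["gripper_force"],1))
    return s
E
python3 - <<'E'
from fit import *
import cv2
b=np.array([.5602,.2014,0]);yaw=.013
h=world(np.array([[.028,0,.104]]),b[0],b[1],yaw)[0]
ctrl.movep(h+[0,0,.09],down(yaw));st("above")
for n in("top","side"):
    d=cam(n);cv2.imwrite(f"pics/{n}1.png",d["image"][:,:,::-1]);print(n,proj(d,np.array([h+[0,0,.018],h+[.023,0,.018],h+[-.023,0,.018]])).round(0).tolist())
t=cv2.convertScaleAbs(cv2.imread("pics/top1.png"),alpha=2);s=cv2.imread("pics/side1.png")
cv2.imwrite("pics/c2.png",np.hstack([cv2.resize(t[180:300,190:310],(400,400)),cv2.resize(s[220:380,190:350],(400,400))]))
E
```

```text
above 3.17 [0.5884 0.2011 0.1941] [0.7 0.6 0. ] [ 0.03  0.03 -0.02] 0.998 0.0
top [[239.0, 228.0], [239.0, 215.0], [239.0, 241.0]]
side [[251.0, 282.0], [240.0, 276.0], [261.0, 288.0]]
```

View pics/c2.png

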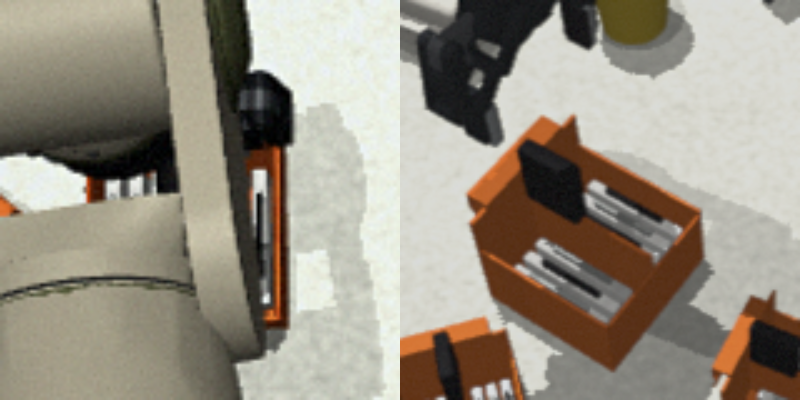

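The crop confirms the large bin, with its tab top at side (251,286) against a predicted (251,282). The open fingers straddle the tab, so I can descend.

```bash
python3 - <<'E'
from fit import *
b=np.array([.5602,.2014,0]);yaw=.013
h=world(np.array([[.028,0,.104]]),b[0],b[1],yaw)[0]
hit=ctrl.move_l(h,rate=.08,force_limit=8);st(f"down {hit}")
if not hit:
    jaws.gripper_to(0.0,100);st("grip")
    ctrl.move_l(h+[0,0,.02],rate=.05);st("lift")
    ctrl.move_l(h+[0,0,.17],rate=.12);s=st("up")
E
```

```text
down False 4.55 [0.5885 0.2018 0.1046] [-0.6 -0.1 -0.4] [-0.01 -0.01  0.01] 1.001 0.0
grip 5.21 [0.5882 0.2019 0.104 ] [ 0.2  1.3 -0. ] [ 0.12 -0.01  0.03] 0.146 97.9
lift 5.76 [0.5882 0.2018 0.1241] [ 0.4  0.6 -3.5] [-0.03 -0.05  0.03] 0.148 97.4
up 7.16 [0.588  0.2017 0.2732] [ 0.3  0.5 -3.4] [-0.02  0.01 -0.01] 0.149 97.4
```

```bash
python3 - <<'E'
from fit import *
import cv2
T,S=cam("top"),cam("side")
def px(l,o,s): return np.array(l)/s+o
sT=px([(23,13),(325,42),(12,168),(315,198),(220,134)],(390,160),2.5)
sTm=np.array([(120,125,8),(120,-125,8),(-10,125,4),(-10,-125,4),(0,0,2)])/1e3
sS=px([(120,298),(285,155),(207,75),(280,22)],(290,100),2.5)
sSm=np.array([(-10,125,4),(-10,-125,4),(0,0,2),(-2,-102,0)])/1e3
def g(p):
    a,b=sTm.copy(),sSm.copy(); a[4,2]+=p[3]; b[2:,2]+=p[3]
    return np.r_[proj(T,world(a,*p[:3]))-sT,proj(S,world(b,*p[:3]))-sS].ravel()
r=least_squares(g,[.6,-.21,-.1,.16],loss="soft_l1");print(r.x,r.fun.reshape(-1,2).round(1).tolist())
x,y,w,_=r.x
h=world(np.array([[-.031,0,.275]]),x,y,w)[0]
ctrl.move_l(ctrl.state()["tcp_pos"]*[1,1,0]+[0,0,.285],rate=.1)
h[2]=.285
ctrl.move_l(h,down(w),rate=.12);st("over")
for n in("top","side"):
    d=cam(n);cv2.imwrite(f"pics/{n}2.png",d["image"][:,:,::-1])
t=cv2.convertScaleAbs(cv2.imread("pics/top2.png"),alpha=2);s=cv2.imread("pics/side2.png")
cv2.imwrite("pics/c3.png",np.hstack([cv2.resize(t[140:300,390:550],(400,400)),cv2.resize(s[60:220,280:440],(400,400))]))
E
```

```text
[ 0.59996255 -0.21666557 -0.11632365  0.16067145] [[-0.5, -1.7], [0.5, -1.1], [-1.6, -0.6], [0.3, -0.4], [-1.0, 0.1], [0.7, 0.8], [1.9, -0.8], [1.0, -0.0], [1.3, -0.2]]
over 11.12 [ 0.5692 -0.2129  0.285 ] [ 0.  -0.1 -2.1] [-0.02 -0.05  0.01] 0.151 97.3
```

View pics/c3.png

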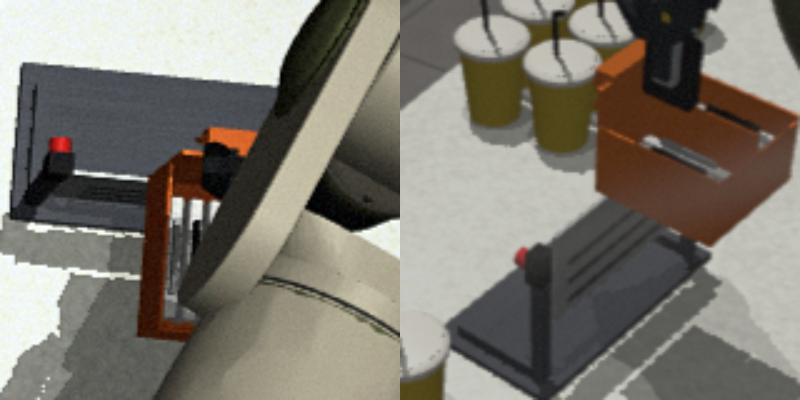

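```bash
python3 - <<'E'
from fit import *
T,S=cam("top"),cam("side")
s=ctrl.state();w=-.11632;z=s["tcp_pos"][2]-.104
T_o=np.array([(203,132),(140,336)])/2.5+(390,140); Tm=np.array([(70,40,96),(-55,55,60)])/1e3
S_o=np.array([(197,82),(312,246),(197,190),(397,115)])/2.5+(280,60); Sm=np.array([(70,40,96),(-55,55,0),(55,55,0),(-55,-55,60)])/1e3
W=lambda m,p:world(m,p[0],p[1],p[2])+[0,0,z]
def rep(name,f,p0):
    r=least_squares(f,p0);q=np.r_[r.x,w][:3]
    o=R.from_euler("z",-w).apply(s["tcp_pos"]-[q[0],q[1],0]);print(name,r.x.round(4),"tcp in bin",o[:2].round(4),r.fun.round(1))
p0=[.54,-.21]
rep("both",lambda p:np.r_[proj(T,W(Tm,(*p,w)))-T_o,proj(S,W(Sm,(*p,w)))-S_o].ravel(),p0)
rep("yaw",lambda p:np.r_[proj(T,W(Tm,p))-T_o,proj(S,W(Sm,p))-S_o].ravel(),p0+[w])
rep("top",lambda p:(proj(T,W(Tm,(*p,w)))-T_o).ravel(),p0)
rep("side",lambda p:(proj(S,W(Sm,(*p,w)))-S_o).ravel(),p0)
E
```

```text
both [ 0.5397 -0.2049] tcp in bin [ 0.0302 -0.0046] [-1.9 -0.9  2.7 -1.2 -0.4 -3.5  0.   2.7 -0.4  2.   2.4  1.3]
yaw [ 0.5396 -0.2049 -0.1189] tcp in bin [ 0.0303 -0.0046] [-1.8 -0.9  2.6 -1.2 -0.4 -3.6 -0.   2.8 -0.4  2.   2.4  1.4]
top [ 0.538  -0.2043] tcp in bin [ 0.0319 -0.005 ] [-2.3  0.2  2.3 -0.1]
side [ 0.5416 -0.2067] tcp in bin [ 0.0282 -0.003 ] [-0.8 -4.3 -0.4  1.9 -0.7  1.2  1.9  0.6]
```

```bash
python3 - <<'E'
from fit import *
w=-.11632; ex=np.array([np.cos(w),np.sin(w),0])
s=ctrl.state(); p=s["tcp_pos"].copy(); p[2]=.225
ctrl.move_l(p,down(w),rate=.08);st("a")
p[2]=.196
hit=ctrl.move_l(p,rate=.02,force_limit=4);st(f"low {hit}")
if not hit:
    p=ctrl.state()["tcp_pos"]
    hit=ctrl.move_l(p+ex*.012,rate=.01,force_limit=4);q=st(f"+x {hit}")["tcp_pos"];print((q-p)@ex)
E
```

```text
a 12.22 [ 0.5693 -0.2131  0.2255] [-1.7 -0.6 -3.8] [0.04 0.15 0.04] 0.147 101.1
low False 13.82 [ 0.5692 -0.213   0.1961] [ 0.6  0.3 -3.2] [0.01 0.   0.02] 0.146 101.2
+x True 14.16 [ 0.5691 -0.2128  0.1951] [-0.7 -0.4 -3.5] [-0.03 -0.05 -0.08] 0.15 101.2
-0.0001277583852320814
```

```bash
python3 - <<'E'
from fit import *
w=-.11632; ex=np.array([np.cos(w),np.sin(w),0])
p=np.array([.5692,-.2130,.196])
ctrl.wait(.2);st("rest")
hit=ctrl.move_l(p+ex*.012,rate=.012,force_limit=5);q=st(f"+x {hit}")["tcp_pos"];print((q-p)@ex)
hit=ctrl.move_l(q-ex*.001,rate=.02);st("back")
E
```

```text
rest 14.36 [ 0.5688 -0.2127  0.1944] [ 0.4 -1.2 -3.1] [ 0.02 -0.06 -0.01] 0.149 101.2
+x True 14.72 [ 0.5694 -0.2127  0.1938] [ 1.  -0.2 -2.6] [ 0.01 -0.06 -0.01] 0.149 101.2
0.00012136512234450974
back 14.97 [ 0.5683 -0.2126  0.1935] [-0.7 -0.3 -3.6] [-0.02 -0.01 -0.03] 0.151 101.2
```

```bash
python3 - <<'E'
from fit import *
w=-.11632; ex=np.array([np.cos(w),np.sin(w),0]); Rw=R.from_euler("z",-w)
p=np.array([.5684,-.2129,.196])
for i in range(9):
    ctrl.move_l(p+ex*.001*i,down(w),rate=.01)
    ctrl.wait(.05)
    s=ctrl.state();f=Rw.apply(s["wrist_force"]);print(i,s["tcp_pos"].round(4),((s["tcp_pos"]-p)@ex).round(4),f.round(1),s["torque"].round(2))
    if f[0]<-5:break
E
```

```text
0 [ 0.5684 -0.2129  0.196 ] -0.0 [-0.4  0.1 -3.4] [ 0.05 -0.05 -0.05]
1 [ 0.5693 -0.213   0.196 ] 0.0009 [-0.8 -0.4 -2.5] [0.02 0.16 0.04]
2 [ 0.5696 -0.2131  0.196 ] 0.0013 [-6.8 -1.2 -0.5] [0.13 0.99 0.23]
```

```bash
python3 - <<'E'
from fit import *
w=-.11632; ex=np.array([np.cos(w),np.sin(w),0]); Rw=R.from_euler("z",-w)
p=np.array([.5684,-.2129,.196])+ex*.0004
ctrl.move_l(p,down(w),rate=.01);ctrl.wait(.1);st("start")
for i in range(1,28):
    ctrl.move_l(p-[0,0,.001*i],down(w),rate=.012)
    s=ctrl.state();f=Rw.apply(s["wrist_force"]);print(i,s["tcp_pos"][2].round(4),f.round(1),s["torque"].round(2))
    if f[2]>5 or abs(f[0])>8:break
st()
E
```

```text
start 16.41 [ 0.569 -0.213  0.196] [-0.5 -0.6 -3.2] [-0.04 -0.01  0.01] 0.151 101.1
1 0.1949 [-1.1  0.2 -3.1] [ 0.02 -0.03  0.01]
2 0.1939 [-0.7  0.2 -3.2] [-0.02  0.01  0.01]
3 0.1929 [ 1.1 -0.5 -3.1] [ 0.04 -0.07  0.03]
4 0.1919 [-0.6 -0.1 -3.4] [-0.04 -0.02  0.  ]
5 0.1909 [-0.4  0.2 -2.9] [-0.05 -0.04  0.01]
6 0.1899 [-1.1  0.2 -2.6] [-0.04 -0.06 -0.01]
7 0.1889 [ 0.3 -0.5 -3.3] [-0.04 -0.05  0.01]
8 0.1879 [ 0.5 -0.8 -3.3] [-0.02 -0.11 -0.01]
9 0.187 [ 1.6 -0.1 -2.5] [-0.02 -0.27 -0.  ]
10 0.1862 [ 1.6  0.4 -1.6] [-0.11 -0.45  0.07]
11 0.1856 [3.1 0.1 2.6] [-0.1  -0.44  0.23]
12 0.1849 [2.1 0.5 5.4] [ 0.01 -0.3   0.29]
 19.41 [ 0.5691 -0.2132  0.1849] [2.2 0.2 5.4] [ 0.01 -0.3   0.29] 0.149 102.8
```

```bash
python3 - <<'E'
from fit import *
w=-.11632; ex=np.array([np.cos(w),np.sin(w),0]); Rw=R.from_euler("z",-w)
p=np.array([.5684,-.2129,.184])+ex*.0004
for i in range(1,40):
    ctrl.move_l(p-[0,0,.0005*i],down(w),rate=.012)
    s=ctrl.state();f=Rw.apply(s["wrist_force"]);print(i,(p[2]-.0005*i).round(4),s["tcp_pos"][2].round(4),f.round(1),s["torque"].round(2))
    if f[2]>17 or abs(f[0])>12:break
st()
E
```

```text
1 0.1835 0.1846 [ 0.4 -0.4  6.6] [ 0.01 -0.26  0.25]
2 0.183 0.1843 [ 0.4 -0.3  6.8] [ 0.1  -0.27  0.33]
3 0.1825 0.1838 [-0.1  0.4  7.4] [ 0.08 -0.2   0.31]
4 0.182 0.1834 [1.2 0.8 8.4] [ 0.07 -0.14  0.28]
5 0.1815 0.183 [ 1.4 -0.8  8.4] [ 0.06 -0.09  0.3 ]
6 0.181 0.1826 [ 0.7 -0.5  9.6] [ 0.1  -0.15  0.31]
7 0.1805 0.1822 [ 0.3 -0.4  9.9] [ 0.14 -0.02  0.33]
8 0.18 0.1818 [-0.2  0.7 10.2] [ 0.12 -0.01  0.4 ]
9 0.1795 0.1813 [-0.   0.2 10.6] [0.15 0.02 0.32]
10 0.179 0.1804 [ 0.8 -0.5  8.2] [ 0.03 -0.22  0.31]
11 0.1785 0.1793 [ 3.  -1.1  3.9] [-0.17 -0.49  0.24]
12 0.178 0.178 [ 5.4 -1.   3. ] [-0.26 -0.93  0.23]
13 0.1775 0.1772 [ 5.6 -1.5  1. ] [-0.29 -1.03  0.13]
14 0.177 0.1762 [ 5.9 -1.6 -3.1] [-0.38 -1.22  0.  ]
15 0.1765 0.1759 [ 5.8 -1.3 -0.4] [-0.33 -1.15  0.04]
16 0.176 0.1758 [5.3 0.1 1.5] [-0.25 -1.11  0.05]
17 0.1755 0.1758 [4.1 1.  4.3] [-0.08 -0.85  0.1 ]
18 0.175 0.1757 [2.5 1.5 7.2] [-0.02 -0.61  0.08]
19 0.1745 0.1757 [ 1.   1.3 10.9] [ 0.07 -0.39  0.12]
20 0.174 0.1757 [-0.9  2.4 14. ] [ 0.21 -0.26  0.05]
21 0.1735 0.1757 [-1.6  2.9 17.4] [0.31 0.01 0.12]
 24.66 [ 0.569  -0.2129  0.1757] [-1.3  3.  17.4] [0.31 0.01 0.12] 0.151 104.6
```

Peak resistance was about 14 N, then it snapped through to a hard stop at 0.1757. I'll relax the press, release and retract.

```bash
python3 - <<'E'
from fit import *
import cv2
w=-.11632
p=ctrl.state()["tcp_pos"]
ctrl.move_l([p[0],p[1],.1758],rate=.01);st("relax")
jaws.gripper_to(.6);st("open")
ctrl.move_l([p[0],p[1],.30],rate=.1);st("up")
ctrl.movep([.40,.0,.33],down(w));st("away");ctrl.wait(.3)
for n in("top","side"):
    d=cam(n);cv2.imwrite(f"pics/{n}3.png",d["image"][:,:,::-1])
t=cv2.convertScaleAbs(cv2.imread("pics/top3.png"),alpha=2);s=cv2.imread("pics/side3.png")
cv2.imwrite("pics/c4.png",np.hstack([cv2.resize(t[140:300,390:550],(400,400),interpolation=2),cv2.resize(s[80:240,270:430],(400,400),interpolation=2)]))
E
```

```text
relax 25.04 [ 0.569  -0.2129  0.1758] [3.3 0.7 4. ] [-0.14 -0.74  0.04] 0.151 102.3
open 25.49 [ 0.5687 -0.2129  0.1755] [ 0.6 -0.2  0.3] [ 0.03 -0.01  0.06] 0.601 0.0
up 26.88 [ 0.5689 -0.2129  0.2993] [ 0.5 -0.8  0. ] [-0.07 -0.03  0.03] 0.602 0.0
away 27.94 [ 0.4006 -0.0006  0.3299] [ 0.7 -0.6  0.2] [ 0.01 -0.01 -0.02] 0.602 0.0
```

View pics/c4.png

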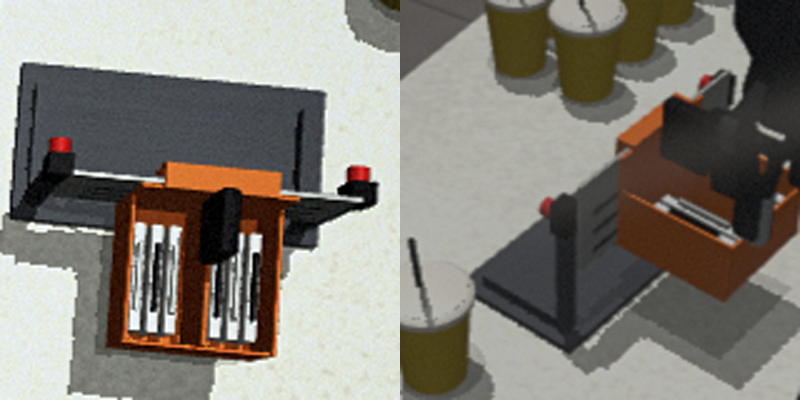

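View pics/side3.png

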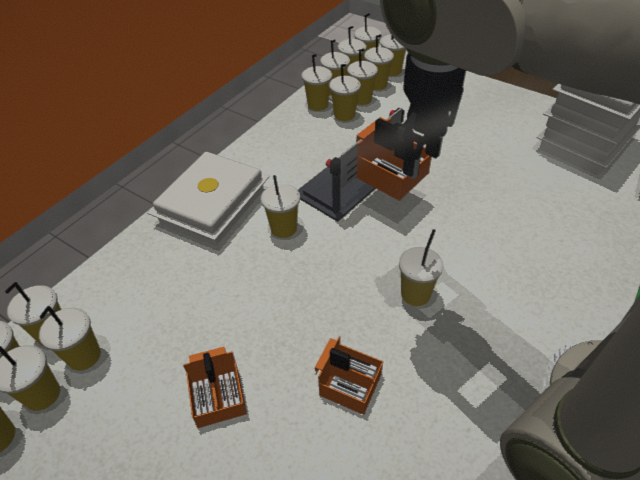

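The bin hangs square and centred: the lip edge, top crop (165,163)–(283,173), is parallel to the rail. Both cups are unmoved at side (282,210) and (420,275), and the gripper is clear.

```bash
python3 -c "
from rig import ctrl
print(ctrl.sign_off())"
```

```text
the job is handed in; nothing more can be done
None
```

The job is handed in: the orange bin hangs square on the middle of the top rail, pressed down through the keeper's snap to a firm stop (about 21 N at most), then released; the pin is hidden under the lip so I couldn't see it, and both cups still stand where they were.

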